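Lock the stacking tin: slide the keeper home and snug its three-winged nut

ROBOT

A 7-joint arm with a two-finger parallel gripper is mounted at the origin on the work surface. World frame = base frame: x ahead of the robot, y to its left, z up, the work surface at z = 0. Lengths are in m, angles in rad, forces in N, time in s.
With the tool pointing down it reaches from about 0.425 to 0.8 m from the base axis. Payload 8.3 kg.
Tool frame: the origin (TCP) lies at the very end of the fingers, on their centre line; the grasp point (between the pads) lies 19 mm behind it (ctrl.tcp_to_grasp is the z of the grasp point in the tool frame, in m); z points along the fingers, y is the line along which they close (so a half turn about z gives the same grasp; the last joint's range is limited). The gripper opens to 85 mm and grips with 20 to 120 N. Pads are 22 mm wide; open, the fingers measure 114 mm over their backs; the gripper's body (76 mm by 85 mm) begins 54 mm behind the grasp point. The pads swing forward as they close: fully open they stand 13 mm farther back than shut.
Start: joints at [1.253, 0.383, 0.016, 1.37, -0.006, 1.388, -0.046], TCP at [0.158, -0.605, 0.231] pointing down, gripper open.
Joint ranges: [-2.95, 2.95], [-0.25, 2.06], [-1.52, 1.56], [0.18, 2.33], [-1.44, 4.58], [0.02, 2.06], [-3.01, 3.01]. Speed limits (rad/s): [2.39, 2.39, 3.01, 3.01, 3.14, 3.14, 3.14].

INTERFACE

Orientations are given as a rotation vector (axis times angle).
In Python, from station import ctrl gives the robot as it stands. The module is installed in compiled form; this text tells all that it offers.
- The arm moves only by the tool jog_arm, never from a script. Its arguments are lists of equal length, an entry for each row: "xyz": the shift along the world's x, y, z in m, a list of three; "rotation": the turn, a rotation vector about the world's x, y, z in rad, a list of three; "jaw": the closure, from 0 (fully open) to 1 (shut). A call has exactly 8 rows; each row is the pose to reach, as a shift and turn from the pose commanded when the call began; what a row does not reach only later rows make up. A row lasts 1/12 s, in which the tool goes at most 41.7 mm and 7.16 degrees, less where a joint would pass 70% of its speed; a pose out of reach is approached as far as the arm can. A call with a gripper value outside its range is refused whole. The fingers move at their own pace and stop on an object; "squeeze" is the grip in N (left out, the last holds). Time passes only in rows, so rows that repeat a pose let the fingers close, or fill a call up. It gives the time, the measured TCP pose, the force, the opening and the grip force at its end, in the units of the state.
- ctrl.read_state(): the state, without advancing time (a new reading comes with each control period).
- ctrl.snapshot(name): name is "scene" or "top" or "wrist"; returns the picture (480x640x3 uint8, red, green, blue); there is no depth.
- ctrl.get_calibration(name): a dict with "mtx" (3x3 intrinsics, pixels), "dist" ([k1, k2, p1, p2, k3] as OpenCV has them; the pictures are not rectified), "T" (4x4, takes a point from camera to world coordinates). Camera axes: x right, y up, looking along -z (the intrinsics and any distortion apply to the point x, -y, -z); pixel columns grow to the right and rows downward; lengths in m; the calibration is good to about 2 mm. A picture is of the moment at which its call begins: read the wrist's pose just before it. get_calibration takes no time and is no camera call; for the wrist camera it gives the pose at the moment of the call.
- ctrl.job_done(): hands the job in; it is judged then, once.
The state is a dict: "t": time; "joints": joint angles; "joint_velocities": joint speeds; "joint_torque": joint torques, N m; "ee_pos": TCP position; "tcp_rot": TCP orientation; "force": force on the tool from outside, world axes, zero at the start; "wrist_torque": the same for the moment, N m; "gripper_width": finger opening in m; "gripper_force": force on a finger pad.
Only numpy, scipy, OpenCV 4.12 (cv2) and the standard library are available. Lean on these libraries where they do the work, as an engineer would, in place of code of your own. Each camera call takes 0.05 s, during which the arm holds its last target. There are 200 camera calls.

TASK

Gently slide the blue forked keeper plate fully home against the stud of the stacking tin, under the loosened brass three-winged nut. Then turn the nut clockwise in short arcs between the two brass guard posts until it clamps the keeper snugly, without overtightening it or pushing hard on the posts or the tin, and let go. Leave the cups, pot, incense box and spoon where they are.

Things in the scene. Friction and masses are not known exactly. Their poses are not given: they have to be found in the camera images.
- tin: two-tier aluminium stacking tin, 160 mm (its x) by 120 mm (its y), fixed on the copper tray; origin under its centre. The directions x and y below are its own
- tin_top (a point): centre of the upper face of the tin's steel lid (152 by 84 mm, on a springy rubber seal), 78 mm above the tin's origin. Rails 5 mm high along the lid's two y edges guide the keeper along the tin's x axis with about 1.5 mm play a side
- stud: dark steel stud, 10 mm thick, standing upright through the middle of the lid, on the tin's centre; origin on its axis at the tin's foot. The nut runs on it
- guard_left (a point): centre of the brass ball (13 mm) on top of the guard post (8 mm thick) that stands 51 mm from the stud on the tin's +y side, 127 mm above the tin's foot, about 8 mm above the wings' tops. Fixed. Do not shove it
- guard_right (a point): the same on the tin's -y side. The free sectors for fingers around the nut are those about the tin's -x and +x directions; a wing that points within about 40 degrees of a post leaves no room to take it with open fingers
- nut: brass three-winged nut on the stud; origin on its axis at the wings' mid height, z up. Three wings 120 degrees apart, the first along its +x, each a plate 8 mm thick and 24 mm tall reaching out to 40 mm from the axis (hub 20 mm thick). Below the hub is its 32 mm flange, which starts 1 to 3 mm above the keeper's plate (feel for it); under the wings at least 12 mm is free
- nut_tip (a point): tip of the nut's first wing, 40 mm out. Grip or push a wing 28 to 40 mm out. Turned clockwise from above the nut sinks 1.2 mm per rad; it stays where left. It runs free at about 0.05 N m (1.3 N at a tip); once the flange bears on the keeper, each further rad adds about 20 N of clamping and 0.15 N m. Snug is about 15 N of clamping, felt as about 0.16 N m (4 N at a tip); 30 N is too much
- keeper: blue steel keeper plate, loose, about 0.1 kg, 58 mm wide, 4 mm thick, lying on the lid between the rails; origin on its underside, at the inner end of its 13 mm wide fork slot, where the stud's axis lies once the keeper is home. Its x axis points along the tin's +x, into the nut; it starts 20 to 32 mm short of home (towards the tin's -x) and is home when the slot's end meets the stud
- keeper_tab (a point): centre of the keeper's upright tab, a plate 8 mm (x) by 30 mm (y) by 30 mm tall that rises from the plate 74 mm behind the keeper's origin; this point is 15 mm above the keeper's underside. Pinch it across its 30 mm width from above, or push it, towards the tin's +x
- cup0: small ceramic tea cup, 56 mm across, 42 mm tall, origin under its centre; bystander on the tray
- cup1: small ceramic tea cup, 56 mm across, 42 mm tall, origin under its centre; bystander on the tray
- cup2: small ceramic tea cup, 56 mm across, 42 mm tall, origin under its centre; bystander on the tray
- cup3: small ceramic tea cup, 56 mm across, 42 mm tall, origin under its centre; bystander on the tray
- pot: ceramic lid pot, 96 mm across, 88 mm tall, origin under its centre; bystander
- incense_box: red plastic incense box with a clear sliding lid, 160 by 50 by 30 mm, origin under its centre; bystander
- spoon: stainless spoon, 140 mm long, lying on the tray behind the tin; bystander
There are look-alikes about, which are no part of the job. Of the things like the keeper, leave any that is orange or purple; of the rest the smaller one is meant.

How it is judged:
By the outcome, as a careful person would: the job done as asked, in the order asked, and still so for the second after the job is handed in, with the robot touching nothing.
It also fails if it takes over 64 s, if anything falls off the work surface, if the arm or the gripper's body presses on something with over 40 N, if the wrist force passes 120 N, or if a joint passes its speed limit or range.

## Working session

There is one attempt and no reset: what is moved stays moved. The work goes in short steps, Python scripts to look and compute and a tool call to move; the robot and the scene stay as the last step left them, time stands still between calls to the robot, and variables do not carry over. Pictures are saved under pics/ and viewed, at most 10 in all, crops included, and the job is handed in when it is done.

Besides the shell and the picture viewer there is one more tool, called after "Request:" as name(argument=value, ...) on one line, values as JSON. jog_arm: Moves the arm, as the interface text tells. Its arguments: {"type":"object","properties":{"xyz":{"type":"array","items":{"type":"array","items":{"type":"number"}}},"rotation":{"type":"array","items":{"type":"array","items":{"type":"number"}}},"jaw":{"type":"array","items":{"type":"number"}},"squeeze":{"type":"number"}},"required":["xyz","rotation","jaw"]}

```bash
mkdir -p pics; python3 - <<'E'
from station import ctrl
import cv2
for n in("scene","top"):
    cv2.imwrite(f"pics/{n}0.png",ctrl.snapshot(n)[:,:,::-1])
    c=ctrl.get_calibration(n);print(n,c["mtx"].round(1).tolist(),c["dist"],c["T"].round(3).tolist())
s=ctrl.read_state();print(s, ctrl.tcp_to_grasp)
E
```

```text
scene [[442.1, 0.0, 318.3], [0.0, 442.1, 241.9], [0.0, 0.0, 1.0]] [-0.02058296  0.          0.          0.          0.        ] [[0.349, -0.607, 0.715, 1.184], [0.937, 0.234, -0.259, -0.281], [-0.01, 0.76, 0.65, 0.694], [0.0, 0.0, 0.0, 1.0]]
top [[610.7, 0.0, 320.0], [0.0, 610.7, 235.6], [0.0, 0.0, 1.0]] [-0.05552065  0.          0.          0.          0.        ] [[-0.026, 0.996, -0.08, 0.425], [-1.0, -0.026, 0.001, -0.048], [-0.001, 0.08, 0.997, 1.513], [0.0, 0.0, 0.0, 1.0]]
{'t': 0.1, 'joints': array([ 1.25309651,  0.38416752,  0.01636868,  1.3710901 , -0.00632848,
        1.38819771, -0.04650635]), 'joint_velocities': array([ 0.0019125 , -0.00079388,  0.00098271, -0.00328513, -0.00013893,
        0.00135775, -0.00174864]), 'joint_torque': array([ 3.34859084e-03, -6.29133368e+01,  8.47525969e-01, -3.72757459e+01,
        1.67100731e-02,  1.05944838e-02,  1.20554946e-04]), 'ee_pos': array([ 0.1574622 , -0.60435117,  0.23035184]), 'tcp_rot': array([-3.11433477e+00, -3.99017608e-01,  3.58503056e-04]), 'force': array([-0.54936294, -0.40276102, -1.10435596]), 'wrist_torque': array([0.04217211, 0.01207416, 0.02131269]), 'gripper_force': 0.0, 'gripper_width': 0.08535756125743545} -0.0187
```

View pics/scene0.png

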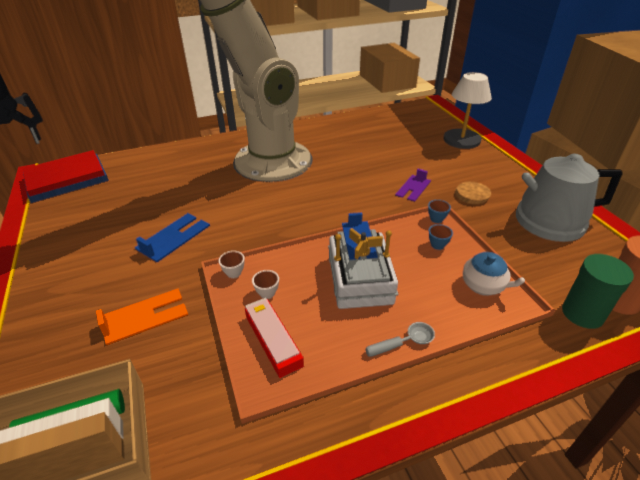

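View pics/top0.png

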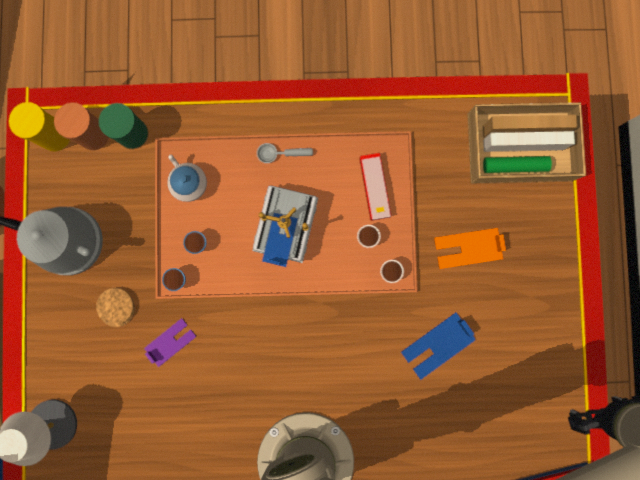

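The scene shows two blue forked plates. One lies on the table at top (440,345) and is larger. The other is on the tin at top (280,240) and scene (357,225). It is smaller and sits on the lid between the rails, so it fits the description. I'll confirm that in one enlarged crop.

```bash
cat > h.py <<'E'
import numpy as np,cv2
from station import ctrl
def ray(n,px,c=None):
    c=c or ctrl.get_calibration(n)
    p=cv2.undistortPoints(np.array(px,float).reshape(-1,1,2),c["mtx"],c["dist"]).reshape(-1,2)
    d=np.c_[p[:,0],-p[:,1],-np.ones(len(p))]@c["T"][:3,:3].T
    return c["T"][:3,3],d
def onz(n,px,z,c=None):
    o,d=ray(n,px,c); return o+d*((z-o[2])/d[:,2])[:,None]
def proj(n,P,c=None):
    c=c or ctrl.get_calibration(n); T=np.linalg.inv(c["T"])
    q=np.asarray(P,float).reshape(-1,3)@T[:3,:3].T+T[:3,3]; q=q*[1,-1,-1]
    return cv2.projectPoints(q,np.zeros(3),np.zeros(3),c["mtx"],c["dist"])[0].reshape(-1,2)
E
python3 - <<'E'
import cv2,numpy as np
a=cv2.imread("pics/top0.png")[175:275,240:330];b=cv2.imread("pics/scene0.png")[205:310,320:405]
cv2.imwrite("pics/crop0.png",np.hstack([cv2.resize(a,(400,444),interpolation=3),cv2.resize(b,(360,444),interpolation=3)]))
E
```

```text
(no output)
```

View pics/crop0.png

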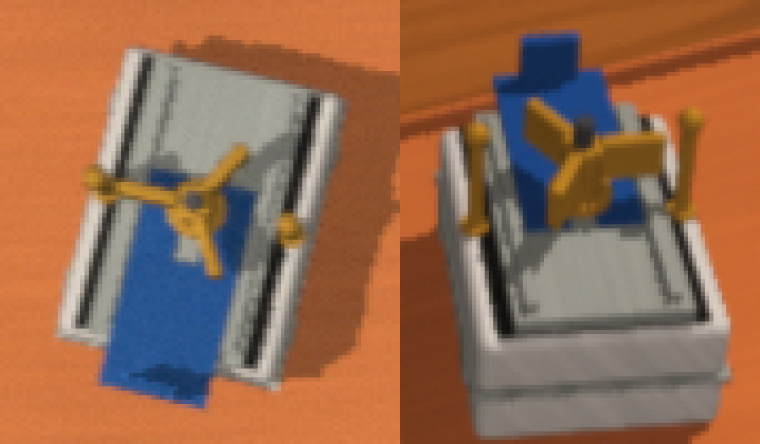

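The crop confirms it: the keeper lies under the nut between the rails, with its tab towards the robot. The guard balls are at top (262,216) and (305,227), and at scene (388,233) and (338,236). The wings point at the left post, up and to the right, and down.

```bash
python3 - <<'E'
from h import *
def tri(p,q):
    o1,d1=ray("top",p);o2,d2=ray("scene",q);d1=d1[0];d2=d2[0]
    s=np.linalg.lstsq(np.c_[d1,-d2],o2-o1,rcond=None)[0];a=o1+d1*s[0];b=o2+d2*s[1];return (a+b)/2,np.linalg.norm(a-b)
L,e1=tri((261.8,216.2),(388.5,232.9));R,e2=tri((305.1,227),(338.4,235.7))
print(L,e1,R,e2,np.linalg.norm(L-R))
z=(L[2]+R[2])/2;print("foot z",z-.127)
y=(L-R)[:2];y/=np.linalg.norm(y);x=np.array([y[1],-y[0]]);C=((L+R)/2)[:2];print("yaw",np.degrees(np.arctan2(x[1],x[0])),C)
f=z-.127
cr=lambda u,v:(240+u/4.44,175+v/4.44)
for n,p in dict(hub=(197,208),t1=(240,152),t2=(213,270),t3=(108,188)).items():
    P=onz("top",[cr(*p)],f+.119)[0,:2]-C;print(n,P@x,P@y,np.degrees(np.arctan2(P@y,P@x)))
img=cv2.imread("pics/top0.png");h=cv2.cvtColor(img,cv2.COLOR_BGR2HSV);m=cv2.inRange(h,(100,120,40),(130,255,255));m[:175]=0;m[275:]=0;m[:,:240]=0;m[:,330:]=0
k=np.argwhere(m)[:,::-1];P=onz("top",k,f+.082)[:,:2]-C;print("keeper x",(P@x).min(),(P@x).max(),"y",np.percentile(P@y,[2,50,98]))
# tab in scene: centre crop (550,62)
o,d=ray("scene",[(320+150/4.235,205+62/4.235)]);
E
```

```text
[0.58538508 0.08384403 0.1270304 ] 0.004062705570527913 [ 0.55788348 -0.01419451  0.12771461] 0.004540742198179637 0.10182515411893717
foot z 0.0003725017410085574
yaw -15.669777728686869 [0.57163428 0.03482476]
hub 0.00036306249407604715 -0.0037222061815169755 -84.42901550527621
t1 0.03402351155895542 -0.018032741457184094 -27.923958266330995
t2 -0.028737430760005126 -0.019749454465066884 -145.50167170759383
t3 -0.0008415016660536408 0.04353081977446712 91.10745650299637
keeper x -0.09681561434636657 0.01847526050724774 y [-2.69901512e-02  3.28609844e-05  2.68959456e-02]
```

The tin centre is at (0.572, 0.035), its yaw is about -15.7° and its foot is at z≈0. The measured ball spacing of 101.8 mm matches the 102 mm expected. Moving towards the tab side of the tin.

Request:
jog_arm(xyz=[[0.04,0.035,0.01],[0.08,0.07,0.02],[0.12,0.105,0.03],[0.16,0.14,0.03],[0.19,0.175,0.03],[0.22,0.21,0.03],[0.25,0.245,0.03],[0.28,0.28,0.03]], rotation=[[0,0,-0.06],[0,0,-0.12],[0,0,-0.18],[0,0,-0.24],[0,0,-0.3],[0,0,-0.36],[0,0,-0.44],[0,0,-0.53]], jaw=[1,1,1,1,1,1,1,1])

```text
t: 0.77
ee_pos: [0.3951, -0.3723, 0.2606]
tcp_rot: [-3.111, 0.437, 0.001]
force: [1.2, 0.5, 0.3]
gripper_width: 0.0002
gripper_force: 0.0
```

Request:
jog_arm(xyz=[[0.01,0.04,0],[0.015,0.08,0],[0.02,0.12,0],[0.025,0.16,0],[0.025,0.2,0],[0.025,0.24,0],[0.025,0.28,0],[0.025,0.32,0]], rotation=[[0,0,0],[0,0,0],[0,0,0],[0,0,0],[0,0,0],[0,0,0],[0,0,0],[0,0,0]], jaw=[1,1,1,1,1,1,1,1])

```text
t: 1.43
ee_pos: [0.4186, -0.0522, 0.2606]
tcp_rot: [3.112, -0.431, -0.0]
force: [0.6, 0.3, 0.5]
gripper_width: 0.0001
gripper_force: 0.0
```

Request:
jog_arm(xyz=[[-0.005,0.035,0],[-0.01,0.07,0],[-0.01,0.072,0],[-0.01,0.072,0],[-0.01,0.072,0],[-0.01,0.072,0],[-0.01,0.072,0],[-0.01,0.072,0]], rotation=[[0,0,0],[0,0,0],[0,0,0],[0,0,0],[0,0,0],[0,0,0],[0,0,0],[0,0,0]], jaw=[1,1,1,1,1,1,1,1])

```text
t: 2.1
ee_pos: [0.4093, 0.0168, 0.2607]
tcp_rot: [-3.111, 0.434, 0.001]
force: [-0.4, -0.2, -0.7]
gripper_width: -0.0
gripper_force: 0.0
```

```bash
python3 - <<'E'
from h import *
s=ctrl.read_state();c=ctrl.get_calibration("wrist")
cv2.imwrite("pics/w1.png",ctrl.snapshot("wrist")[:,:,::-1]);np.save("w1.npy",c,allow_pickle=True)
print(s["ee_pos"],s["joints"],s["force"],c["mtx"],c["dist"],c["T"])
E
```

```text
[0.40932728 0.01677681 0.26066956] [ 0.41067216 -0.08743446 -0.48872369  1.83619216 -0.04206941  1.38314786
 -1.91683016] [-0.44104509 -0.18075695 -0.66618205] [[427.05756975   0.         324.52037503]
 [  0.         427.05756975 245.36633868]
 [  0.           0.           1.        ]] [-0.07404606  0.          0.          0.          0.        ] [[-2.72971215e-01  9.26697702e-01  2.58298441e-01  4.75731118e-01]
 [-9.62022189e-01 -2.62904889e-01 -7.34460844e-02 -1.91514510e-03]
 [-1.54394724e-04 -2.68537498e-01  9.63269219e-01  4.03811314e-01]
 [ 0.00000000e+00  0.00000000e+00  0.00000000e+00  1.00000000e+00]]
```

View pics/w1.png

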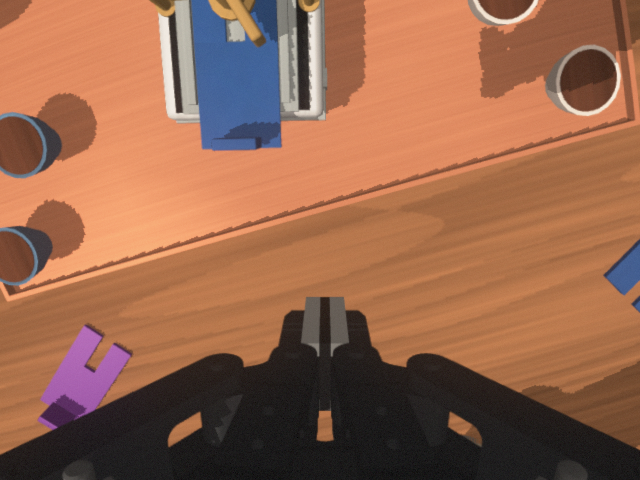

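The wrist view shows the keeper on the lid with its rear corners at (203,149) and (281,147), and the tab's top edge at about (213–257, 150). Closed fingers sit at (325,300).

```bash
python3 - <<'E'
from h import *
c=np.load("w1.npy",allow_pickle=True).item()
a=np.radians(-15.7);x=np.array([np.cos(a),np.sin(a)]);y=np.array([-x[1],x[0]]);C=np.array([.5716,.0348])
def t(p,z):
    P=onz("wrist",p,z,c)[:,:2]; print(z,P.round(4).tolist(),((P-C)@np.c_[x,y]).round(4).tolist())
t([(203,149),(281,147)],.082); t([(213,150),(258,148),(212,140),(257,136)],.108); t([(166,113),(326,119)],.078)
t([(195,30),(279,30)],.082)
# balls
E
```

```text
0.082 [[0.4856, 0.0892], [0.4707, 0.033]] [[-0.0975, 0.0291], [-0.0966, -0.0291]]
0.108 [[0.4822, 0.0754], [0.4749, 0.0454], [0.4887, 0.0739], [0.4826, 0.0436]] [[-0.097, 0.0149], [-0.096, -0.016], [-0.0904, 0.0152], [-0.088, -0.0156]]
0.078 [[0.5184, 0.1082], [0.481, -0.0045]] [[-0.071, 0.0562], [-0.0766, -0.0623]]
0.082 [[0.5654, 0.0673], [0.5483, 0.0106]] [[-0.0148, 0.0296], [-0.0158, -0.0296]]
```

The sizes agree: keeper width 58.2 mm, tab 30 × 8 mm. The tab's rear face is at tin x = -97 mm, so there are about 20 mm left to home. I'll descend behind the tab.

Request:
jog_arm(xyz=[[0.02,0.025,-0.02],[0.046,0.0505,-0.05],[0.046,0.0505,-0.085],[0.046,0.0505,-0.12],[0.046,0.0505,-0.15],[0.046,0.0505,-0.168],[0.046,0.0505,-0.168],[0.046,0.0505,-0.168]], rotation=[[0,0,0],[0,0,0],[0,0,0],[0,0,0],[0,0,0],[0,0,0],[0,0,0],[0,0,0]], jaw=[1,1,1,1,1,1,1,1])

```text
t: 2.82
ee_pos: [0.4548, 0.068, 0.0925]
tcp_rot: [-3.112, 0.432, 0.003]
force: [0.1, 0.2, 0.6]
gripper_width: -0.0003
gripper_force: 0.0
```

Request:
jog_arm(xyz=[[0.004,-0.0011,0],[0.008,-0.0022,0],[0.011,-0.003,0],[0.014,-0.0038,0],[0.017,-0.0046,0],[0.02,-0.0054,0],[0.0225,-0.0061,0],[0.0245,-0.0066,0]], rotation=[[0,0,0],[0,0,0],[0,0,0],[0,0,0],[0,0,0],[0,0,0],[0,0,0],[0,0,0]], jaw=[1,1,1,1,1,1,1,1])

```text
t: 3.48
ee_pos: [0.48, 0.0617, 0.0929]
tcp_rot: [-3.112, 0.431, -0.0]
force: [-0.3, 0.5, 1.0]
gripper_width: 0.0003
gripper_force: 0.4
```

```bash
python3 - <<'E'
from h import *
c=ctrl.get_calibration("wrist");s=ctrl.read_state()
cv2.imwrite("pics/w2.png",ctrl.snapshot("wrist")[:,:,::-1]);np.save("w2.npy",c,allow_pickle=True);print(s["ee_pos"],s["force"])
E
```

```text
[0.48002574 0.06170408 0.09286491] [-0.32780225  0.54261703  0.9907284 ]
```

View pics/w2.png

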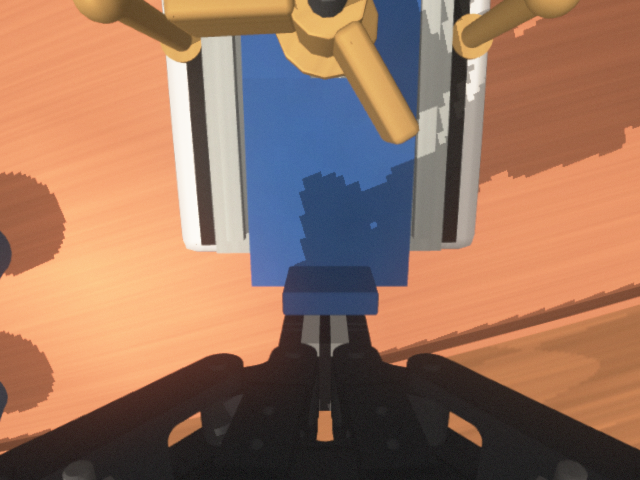

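The picture shows the fingers centred behind the tab (285–378, 290–312), with the slot end not yet at the stud. Pushing on in small steps.

Request:
jog_arm(xyz=[[0.0007,-0.0002,0],[0.0014,-0.0004,0],[0.0021,-0.0006,0],[0.0028,-0.0008,0],[0.0034,-0.001,0],[0.0038,-0.0011,0],[0.004,-0.0011,0],[0.004,-0.0011,0]], rotation=[[0,0,0],[0,0,0],[0,0,0],[0,0,0],[0,0,0],[0,0,0],[0,0,0],[0,0,0]], jaw=[1,1,1,1,1,1,1,1])

```text
t: 4.2
ee_pos: [0.4838, 0.0606, 0.0928]
tcp_rot: [-3.112, 0.431, -0.0]
force: [-0.4, -0.8, -0.4]
gripper_width: 0.0001
gripper_force: 0.1
```

Request:
jog_arm(xyz=[[0.0002,0,0],[0.0004,-0.0001,0],[0.0006,-0.0002,0],[0.0008,-0.0002,0],[0.001,-0.0003,0],[0.001,-0.0003,0],[0.001,-0.0003,0],[0.001,-0.0003,0]], rotation=[[0,0,0],[0,0,0],[0,0,0],[0,0,0],[0,0,0],[0,0,0],[0,0,0],[0,0,0]], jaw=[1,1,1,1,1,1,1,1])

```text
t: 4.87
ee_pos: [0.4848, 0.0604, 0.0929]
tcp_rot: [-3.112, 0.431, -0.0]
force: [-0.4, 0.6, -0.2]
gripper_width: -0.0001
gripper_force: 0.1
```

Request:
jog_arm(xyz=[[0.0002,0,0],[0.0004,-0.0001,0],[0.0006,-0.0002,0],[0.0008,-0.0002,0],[0.001,-0.0003,0],[0.001,-0.0003,0],[0.001,-0.0003,0],[0.001,-0.0003,0]], rotation=[[0,0,0],[0,0,0],[0,0,0],[0,0,0],[0,0,0],[0,0,0],[0,0,0],[0,0,0]], jaw=[1,1,1,1,1,1,1,1])

```text
t: 5.53
ee_pos: [0.4858, 0.0601, 0.0929]
tcp_rot: [-3.112, 0.431, -0.0]
force: [0.1, 0.4, -0.4]
gripper_width: 0.0001
gripper_force: 0.2
```

```bash
python3 - <<'E'
from h import *
c=ctrl.get_calibration("wrist");s=ctrl.read_state()
im=ctrl.snapshot("wrist")[:,:,::-1];np.save("w3.npy",c,allow_pickle=True)
cv2.imwrite("pics/w3.png",im);print(s["ee_pos"],s["force"])
h=cv2.cvtColor(np.ascontiguousarray(im),cv2.COLOR_BGR2HSV);m=cv2.inRange(h,(100,120,25),(130,255,255))
a=np.radians(-15.7);x=np.array([np.cos(a),np.sin(a)]);y=np.array([-x[1],x[0]]);C=np.array([.5716,.0348])
for u in (262,270,390,400):
    v=np.where(m[200:,u])[0].max()+200
    P=onz("wrist",[(u,v)],.082,c)[0,:2];print("plate rear",u,v,(P-C)@x,(P-C)@y)
E
```

```text
[0.48578905 0.06008707 0.09286078] [ 0.07496694  0.42374494 -0.38666238]
plate rear 262 281 -0.07760460200312282 0.02532980791185481
plate rear 270 284 -0.07882762987900056 0.0222925208836926
plate rear 390 280 -0.07720658514259657 -0.023828090137810606
plate rear 400 270 -0.07316029795295748 -0.0274858053690687
```

Request:
jog_arm(xyz=[[0.0002,0,0],[0.0004,-0.0001,0],[0.0006,-0.0002,0],[0.0008,-0.0002,0],[0.001,-0.0003,0],[0.001,-0.0003,0],[0.001,-0.0003,0],[0.001,-0.0003,0]], rotation=[[0,0,0],[0,0,0],[0,0,0],[0,0,0],[0,0,0],[0,0,0],[0,0,0],[0,0,0]], jaw=[1,1,1,1,1,1,1,1])

```text
t: 6.25
ee_pos: [0.4868, 0.0598, 0.0929]
tcp_rot: [-3.112, 0.431, -0.0]
force: [-1.1, 0.2, -0.1]
gripper_width: 0.0004
gripper_force: 0.2
```

Request:
jog_arm(xyz=[[0.0001,0,0],[0.0002,-0.0001,0],[0.0003,-0.0001,0],[0.0004,-0.0001,0],[0.0005,-0.0001,0],[0.0006,-0.0002,0],[0.0006,-0.0002,0],[0.0006,-0.0002,0]], rotation=[[0,0,0],[0,0,0],[0,0,0],[0,0,0],[0,0,0],[0,0,0],[0,0,0],[0,0,0]], jaw=[1,1,1,1,1,1,1,1])

```text
t: 6.92
ee_pos: [0.4874, 0.0596, 0.0928]
tcp_rot: [-3.112, 0.431, -0.0]
force: [-0.5, 1.0, 0.3]
gripper_width: -0.0
gripper_force: 0.3
```

Request:
jog_arm(xyz=[[0.0002,0,0],[0.0004,-0.0001,0],[0.0006,-0.0002,0],[0.0008,-0.0002,0],[0.0008,-0.0002,0],[0.0008,-0.0002,0],[0.0008,-0.0002,0],[0.0008,-0.0002,0]], rotation=[[0,0,0],[0,0,0],[0,0,0],[0,0,0],[0,0,0],[0,0,0],[0,0,0],[0,0,0]], jaw=[1,1,1,1,1,1,1,1])

```text
t: 7.58
ee_pos: [0.4882, 0.0594, 0.0929]
tcp_rot: [-3.112, 0.431, -0.0]
force: [-0.7, 1.0, -0.2]
gripper_width: -0.0001
gripper_force: 0.2
```

Request:
jog_arm(xyz=[[0.0002,0,0],[0.0004,-0.0001,0],[0.0006,-0.0002,0],[0.0008,-0.0002,0],[0.0008,-0.0002,0],[0.0008,-0.0002,0],[0.0008,-0.0002,0],[0.0008,-0.0002,0]], rotation=[[0,0,0],[0,0,0],[0,0,0],[0,0,0],[0,0,0],[0,0,0],[0,0,0],[0,0,0]], jaw=[1,1,1,1,1,1,1,1])

```text
t: 8.25
ee_pos: [0.489, 0.0592, 0.0929]
tcp_rot: [-3.112, 0.431, -0.0]
force: [0.2, -0.7, 0.1]
gripper_width: 0.0001
gripper_force: 0.2
```

Request:
jog_arm(xyz=[[0.0002,0,0],[0.0004,-0.0001,0],[0.0006,-0.0002,0],[0.0008,-0.0002,0],[0.001,-0.0003,0],[0.001,-0.0003,0],[0.001,-0.0003,0],[0.001,-0.0003,0]], rotation=[[0,0,0],[0,0,0],[0,0,0],[0,0,0],[0,0,0],[0,0,0],[0,0,0],[0,0,0]], jaw=[1,1,1,1,1,1,1,1])

```text
t: 8.92
ee_pos: [0.4899, 0.0589, 0.0928]
tcp_rot: [-3.112, 0.431, 0.0]
force: [-1.0, 0.1, 0.8]
gripper_width: 0.0001
gripper_force: 0.5
```

```bash
python3 - <<'E'
from h import *
c=ctrl.get_calibration("wrist");s=ctrl.read_state()
im=np.ascontiguousarray(ctrl.snapshot("wrist")[:,:,::-1])
cv2.imwrite("pics/w4.png",im);print(s["ee_pos"],s["force"])
E
```

```text
[0.48989744 0.05891076 0.09282139] [-0.99090238  0.12489709  0.80481398]
```

View pics/w4.png

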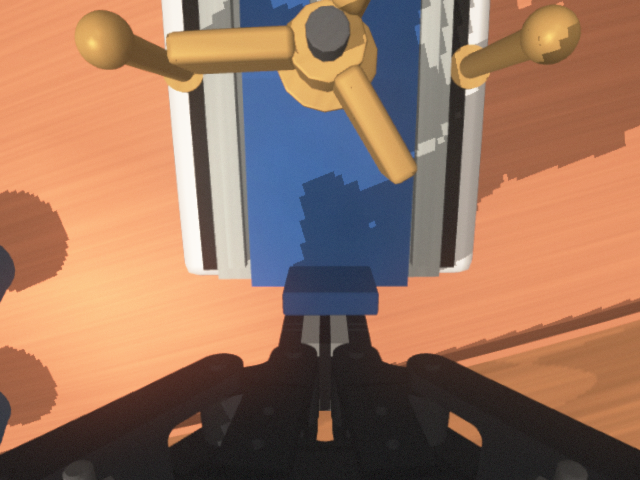

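The keeper is well on under the nut. The guard balls are at (104,40) and (550,34) and the plate's rear edge is at v≈286. I'll compare the ball and plate positions in this same view.

```bash
python3 - <<'E'
from h import *
c=ctrl.get_calibration("wrist")
P=onz("wrist",[(104,40),(550,34)],.127,c)[:,:2];print(P)
L,R=P;C=P.mean(0);y=(L-R);print("sep",np.linalg.norm(y),C);y/=np.linalg.norm(y);x=np.array([y[1],-y[0]]);print("yaw",np.degrees(np.arctan2(x[1],x[0])))
for n,p,z in [("rear",[(265,286.5),(395,286.5)],.082),("tabtop rear",[(285,293),(377,293)],.108),("tabtop front",[(290,266.5),(372,266.5)],.108),("stud",[(328,30)],.119),("stud+",[(328,30)],.127),("tip",[(400,174)],.119),("tipL",[(172,48)],.119),("lidrear",[(220,279),(437,276)],.078)]:
    q=onz("wrist",p,z,c)[:,:2]-C;print(n,(q@np.c_[x,y]).round(4).tolist())
print((ctrl.read_state()["ee_pos"][:2]-C)@np.c_[x,y])
E
```

```text
[[ 0.59126928  0.08609053]
 [ 0.56341398 -0.01822109]]
sep 0.10796680413154888 [0.57734163 0.03393472]
yaw -14.951344499226645
rear [[-0.081, 0.0246], [-0.0817, -0.0255]]
tabtop rear [[-0.0734, 0.0142], [-0.0738, -0.0154]]
tabtop front [[-0.0644, 0.0123], [-0.0648, -0.0136]]
stud [[0.0021, -0.0004]]
stud+ [[0.0005, -0.0003]]
tip [[-0.0346, -0.0196]]
tipL [[-0.0012, 0.0399]]
lidrear [[-0.0792, 0.0429], [-0.0791, -0.0427]]
[-0.09091228  0.00158597]
```

The ball spacing comes out at 108 mm instead of 102, so the foot must be about 5 mm higher (tray thickness). Redoing this with a higher foot, using the ball spacing and plate width as checks.

```bash
python3 - <<'E'
from h import *
c=ctrl.get_calibration("wrist")
for f in (.004,.006):
    P=onz("wrist",[(104,40),(550,34)],.127+f,c)[:,:2]
    L,R=P;C=P.mean(0);y=(L-R);print(f,"sep",np.linalg.norm(y),C);y/=np.linalg.norm(y);x=np.array([y[1],-y[0]]);print("yaw",np.degrees(np.arctan2(x[1],x[0])))
    for n,p,z in [("rear",[(252,286.5),(408,286.5)],.082),("tabtop rear",[(284,313),(377,313)],.108),("tabtop front",[(283,291),(378,291)],.108),("stud+",[(328,30)],.127),("tip",[(400,174)],.119),("tipL",[(172,48)],.119),("lidrear",[(220,279),(437,276)],.078)]:
        q=onz("wrist",p,z+f,c)[:,:2]-C;print(n,(q@np.c_[x,y]).round(4).tolist())
    print((ctrl.read_state()["ee_pos"][:2]-C)@np.c_[x,y])
E
```

```text
0.004 sep 0.1040052195920779 [0.57656949 0.03417291]
yaw -14.951344499226687
rear [[-0.0786, 0.0288], [-0.0794, -0.0298]]
tabtop rear [[-0.0777, 0.0144], [-0.0781, -0.015]]
tabtop front [[-0.0703, 0.0144], [-0.0707, -0.0152]]
stud+ [[0.0005, -0.0003]]
tip [[-0.0334, -0.0189]]
tipL [[-0.0011, 0.0386]]
lidrear [[-0.077, 0.0418], [-0.0768, -0.0417]]
[-0.09010482  0.00155505]
0.006 sep 0.10202442732234242 [0.57618342 0.034292  ]
yaw -14.951344499226673
rear [[-0.0775, 0.0284], [-0.0782, -0.0294]]
tabtop rear [[-0.0764, 0.0141], [-0.0768, -0.0148]]
tabtop front [[-0.0691, 0.0142], [-0.0695, -0.0149]]
stud+ [[0.0005, -0.0003]]
tip [[-0.0328, -0.0186]]
tipL [[-0.001, 0.0379]]
lidrear [[-0.0758, 0.0412], [-0.0757, -0.0411]]
[-0.0897011  0.0015396]
```

With foot z≈0.005 everything fits: plate rear at -78 mm, lid rear at -76 mm, spacing 102–103 mm. The keeper is within about 1 mm of home, so I'll feel for the stop.

Request:
jog_arm(xyz=[[0.0001,0,0],[0.0002,-0.0001,0],[0.0003,-0.0001,0],[0.0004,-0.0001,0],[0.0005,-0.0001,0],[0.0006,-0.0002,0],[0.0006,-0.0002,0],[0.0006,-0.0002,0]], rotation=[[0,0,0],[0,0,0],[0,0,0],[0,0,0],[0,0,0],[0,0,0],[0,0,0],[0,0,0]], jaw=[1,1,1,1,1,1,1,1])

```text
t: 9.63
ee_pos: [0.4901, 0.0589, 0.0928]
tcp_rot: [3.112, -0.43, -0.001]
force: [-5.0, 1.1, 3.2]
gripper_width: 0.0003
gripper_force: 2.6
```

Request:
jog_arm(xyz=[[0.0001,0,0],[0.0002,-0.0001,0],[0.0003,-0.0001,0],[0.0004,-0.0001,0],[0.0005,-0.0001,0],[0.0006,-0.0002,0],[0.0006,-0.0002,0],[0.0006,-0.0002,0]], rotation=[[0,0,0],[0,0,0],[0,0,0],[0,0,0],[0,0,0],[0,0,0],[0,0,0],[0,0,0]], jaw=[1,1,1,1,1,1,1,1])

```text
t: 10.3
ee_pos: [0.4902, 0.0589, 0.0927]
tcp_rot: [3.112, -0.43, -0.003]
force: [-7.0, 0.9, 6.0]
gripper_width: 0.0002
gripper_force: 3.8
```

The keeper is home: force rose from about 1 N to 5–7 N within 0.2 mm. Backing off, rising, and moving over to the +x sector behind the wing at -29.5°.

Request:
jog_arm(xyz=[[-0.008,0.002,0],[-0.012,0.003,0.02],[-0.012,0.003,0.06],[0.01,-0.003,0.085],[0.04,-0.012,0.085],[0.075,-0.022,0.085],[0.105,-0.031,0.085],[0.128,-0.038,0.085]], rotation=[[0,0,0],[0,0,0.06],[0,0,0.18],[0,0,0.3],[0,0,0.42],[0,0,0.54],[0,0,0.66],[0,0,0.78]], jaw=[1,1,1,1,1,1,1,1])

```text
t: 10.97
ee_pos: [0.6215, 0.0186, 0.1778]
tcp_rot: [3.04, 0.79, 0.003]
force: [-1.0, 0.2, 0.1]
gripper_width: 0.0003
gripper_force: 0.0
```

Request:
jog_arm(xyz=[[0,0,0],[0,0,0],[0,0,0],[0,0,-0.02],[0,0,-0.03],[0,0,-0.03],[0,0,-0.03],[0,0,-0.03]], rotation=[[0,0,0.1],[0,0,0.2],[0,0,0.29],[0,0,0.29],[0,0,0.29],[0,0,0.29],[0,0,0.29],[0,0,0.29]], jaw=[1,1,1,1,1,1,1,1])

```text
t: 11.63
ee_pos: [0.6194, 0.0205, 0.1485]
tcp_rot: [2.897, 1.215, 0.001]
force: [0.1, 0.3, 1.0]
gripper_width: -0.0002
gripper_force: 0.0
```

```bash
cat >> h.py <<'E'
C=np.array([.5763,.0342]);A=np.radians(-15.)
X=np.array([np.cos(A),np.sin(A)]);Y=np.array([-X[1],X[0]])
def fing(th,r,off):
    t=np.radians(th);p=r*np.array([np.cos(t),np.sin(t)])+off*np.array([-np.sin(t),np.cos(t)])
    return C+p[0]*X+p[1]*Y
def tooly():
    v=ctrl.read_state()["tcp_rot"];R=cv2.Rodrigues(v)[0];return np.degrees(np.arctan2(R[1,1],R[0,1])),R[:,2]
E
python3 - <<'E'
from h import *
s=ctrl.read_state();print(s["ee_pos"],s["force"],tooly(),s["joints"][-1]);print(fing(-29.5,.04,.02))
cv2.imwrite("pics/w5.png",ctrl.snapshot("wrist")[:,:,::-1])
E
```

```text
[0.61940082 0.0204926  0.14846109] [0.08161408 0.29169747 1.03209854] (np.float64(-44.483668287650914), array([ 7.41974962e-04,  2.18837874e-05, -9.99999724e-01])) -1.0848175512919396
[0.6188482  0.02042864]
```

View pics/w5.png

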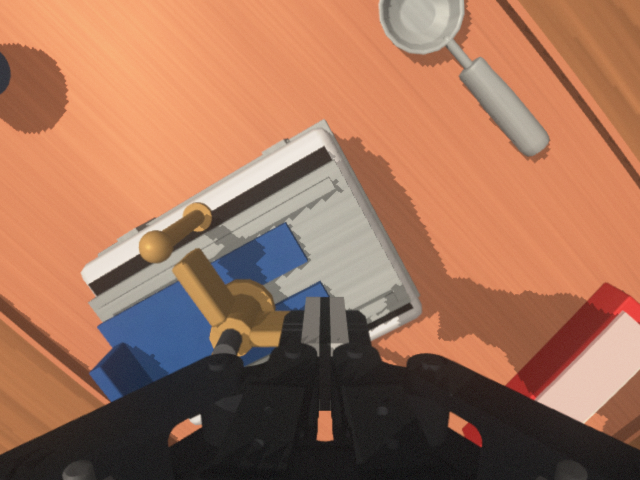

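The fingers stand by the wing, which points right to about (285,330). I'll check the wing angle against the projection before lowering.

```bash
python3 - <<'E'
from h import *
s=ctrl.read_state();c=ctrl.get_calibration("wrist")
print("TCP px",proj("wrist",s["ee_pos"],c))
for th in (-29.5,90.5):
    for o in (-.004,.004):print(th,o,[proj("wrist",[*fing(th,r,o),.124],c)[0].round(0).tolist() for r in (.015,.03,.04)])
print("balls",proj("wrist",[[*(C+Y*.051),.132]],c))
print("finger below px",proj("wrist",[[*s["ee_pos"][:2],.124]],c))
E
```

```text
TCP px [[322.47677738 320.9746089 ]]
-29.5 -0.004 [[265.0, 347.0], [299.0, 347.0], [322.0, 347.0]]
-29.5 0.004 [[264.0, 331.0], [299.0, 331.0], [322.0, 331.0]]
90.5 -0.004 [[219.0, 307.0], [199.0, 279.0], [185.0, 259.0]]
90.5 0.004 [[204.0, 316.0], [184.0, 288.0], [170.0, 268.0]]
balls [[156.06431567 246.17594591]]
finger below px [[322.63997098 295.37846541]]
```

Request:
jog_arm(xyz=[[0.002,0.002,0],[0.002,0.002,-0.015],[0.002,0.002,-0.03],[0.002,0.002,-0.042],[0.002,0.002,-0.05],[0.002,0.002,-0.05],[0.002,0.002,-0.05],[0.002,0.002,-0.05]], rotation=[[0,0,0],[0,0,0],[0,0,0],[0,0,0],[0,0,0],[0,0,0],[0,0,0],[0,0,0]], jaw=[1,1,1,1,1,1,1,1])

```text
t: 12.35
ee_pos: [0.6217, 0.0227, 0.0987]
tcp_rot: [2.897, 1.216, 0.002]
force: [0.1, -0.5, 0.7]
gripper_width: 0.0001
gripper_force: 0.0
```

```bash
python3 - <<'E'
from h import *
s=ctrl.read_state();p=s["ee_pos"];print(p,s["force"])
off=.015
for base in (-29.5,):
  for th in range(-26,-80,-6):
    d=fing(th,.04,off)-p[:2];print(th,d.round(4).tolist(),round(np.radians(th+29.5),3))
E
```

```text
[0.62166697 0.02266184 0.09869727] [ 0.07034132 -0.51337213  0.71551227]
-26 [-0.0053, -0.0034] 0.061
-32 [-0.0071, -0.0075] -0.044
-38 [-0.0093, -0.0114] -0.148
-44 [-0.0119, -0.015] -0.253
-50 [-0.0149, -0.0184] -0.358
-56 [-0.0182, -0.0214] -0.463
-62 [-0.0218, -0.0241] -0.567
-68 [-0.0256, -0.0263] -0.672
-74 [-0.0297, -0.0282] -0.777
```

Request:
jog_arm(xyz=[[-0.0053,-0.0034,0],[-0.0062,-0.0055,0],[-0.0071,-0.0075,0],[-0.0082,-0.0095,0],[-0.0093,-0.0114,0],[-0.0106,-0.0132,0],[-0.0119,-0.015,0],[-0.0134,-0.0167,0]], rotation=[[0,0,0.03],[0,0,0.01],[0,0,-0.044],[0,0,-0.096],[0,0,-0.148],[0,0,-0.2],[0,0,-0.253],[0,0,-0.305]], jaw=[1,1,1,1,1,1,1,1])

```text
t: 13.02
ee_pos: [0.6085, 0.0058, 0.0987]
tcp_rot: [3.049, 0.755, 0.003]
force: [1.4, 0.7, -1.2]
gripper_width: 0.0002
gripper_force: 0.7
```

Request:
jog_arm(xyz=[[-0.0015,-0.0017,0],[-0.0032,-0.0033,0],[-0.005,-0.0047,0],[-0.0066,-0.006,0],[-0.0084,-0.0074,0],[-0.0102,-0.0085,0],[-0.0122,-0.0096,0],[-0.0136,-0.0103,0]], rotation=[[0,0,-0.053],[0,0,-0.106],[0,0,-0.158],[0,0,-0.21],[0,0,-0.262],[0,0,-0.315],[0,0,-0.367],[0,0,-0.4]], jaw=[1,1,1,1,1,1,1,1])

```text
t: 13.68
ee_pos: [0.5949, -0.0047, 0.0987]
tcp_rot: [3.139, 0.133, 0.003]
force: [1.7, 0.7, -1.4]
gripper_width: -0.0002
gripper_force: 0.7
```

```bash
python3 - <<'E'
from h import *
s=ctrl.read_state();p=s["ee_pos"];print(p,s["force"],tooly()[0])
q=np.array([(p[:2]-C)@X,(p[:2]-C)@Y]);r=np.linalg.norm(q);print(q,r)
for th in (-66,-70,-72,-74,-78):print(th,fing(th,.04,.015)-p[:2])
cv2.imwrite("pics/w6.png",ctrl.snapshot("wrist")[:,:,::-1])
E
```

```text
[ 0.59486562 -0.0047153   0.09873988] [ 1.71739251  0.6841159  -1.44019132] -85.14603292465307
[ 0.02800503 -0.03278415] 0.04311707942709201
-66 [0.00250708 0.00175428]
-70 [-0.00013647  0.00037484]
-72 [-0.00149274 -0.00024485]
-74 [-0.00286981 -0.00081683]
-78 [-0.00567962 -0.00181493]
```

View pics/w6.png

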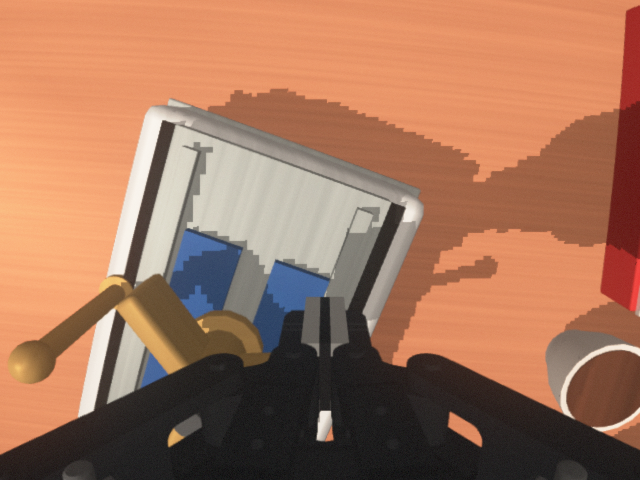

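The wing is turned to -70° with about 1.8 N, so it is still running free; the next wing shows at (150,290). Next stroke is on the -x side, with the wing at about 170°.

```bash
python3 - <<'E'
from h import *
s=ctrl.read_state();p=s["ee_pos"]
t=fing(170,.04,.022);print("start",t,t-p[:2],"tin",[(t-C)@X,(t-C)@Y])
for th in range(173,98,-4):print(th,(fing(th,.04,.015)-t).round(4).tolist(),round(np.radians(th-170),3))
E
```

```text
start [0.53075009 0.03116596] [-0.06392539  0.0359774 ] tin [np.float64(-0.04321257002916083), np.float64(-0.014719843459591377)]
173 [0.0028, 0.0041] 0.052
169 [0.003, 0.0071] -0.017
165 [0.0034, 0.01] -0.087
161 [0.004, 0.013] -0.157
157 [0.0048, 0.0158] -0.227
153 [0.0058, 0.0187] -0.297
149 [0.007, 0.0214] -0.367
145 [0.0083, 0.024] -0.436
141 [0.0099, 0.0266] -0.506
137 [0.0116, 0.029] -0.576
133 [0.0135, 0.0313] -0.646
129 [0.0156, 0.0335] -0.716
125 [0.0178, 0.0355] -0.785
121 [0.0201, 0.0373] -0.855
117 [0.0226, 0.039] -0.925
113 [0.0251, 0.0406] -0.995
109 [0.0278, 0.0419] -1.065
105 [0.0305, 0.043] -1.134
101 [0.0334, 0.044] -1.204
```

Request:
jog_arm(xyz=[[0.005,0.003,0],[0.005,0.003,0.03],[0.005,0.003,0.062],[-0.02,0.012,0.07],[-0.045,0.026,0.07],[-0.064,0.036,0.07],[-0.064,0.036,0.07],[-0.064,0.036,0.07]], rotation=[[0,0,0],[0,0,0.11],[0,0,0.23],[0,0,0.35],[0,0,0.47],[0,0,0.59],[0,0,0.71],[0,0,0.83]], jaw=[1,1,1,1,1,1,1,1])

```text
t: 14.4
ee_pos: [0.5298, 0.0327, 0.1689]
tcp_rot: [2.808, 1.406, 0.002]
force: [-0.2, 0.0, 1.3]
gripper_width: 0.0003
gripper_force: 0.0
```

Request:
jog_arm(xyz=[[0,0,0],[0,0,0],[0,0,-0.01],[0,0,-0.03],[0,0,-0.05],[0,0,-0.065],[0,0,-0.07],[0,0,-0.07]], rotation=[[0,0,0.1],[0,0,0.2],[0,0,0.22],[0,0,0.22],[0,0,0.22],[0,0,0.22],[0,0,0.22],[0,0,0.22]], jaw=[1,1,1,1,1,1,1,1])

```text
t: 15.07
ee_pos: [0.5292, 0.0316, 0.0963]
tcp_rot: [-2.644, -1.693, 0.003]
force: [-0.0, -0.2, 0.8]
gripper_width: 0.0
gripper_force: 0.0
```

Request:
jog_arm(xyz=[[0.003,0.003,0.001],[0.004,0.0065,0.001],[0.0044,0.0095,0.001],[0.005,0.0125,0.001],[0.0058,0.0155,0.001],[0.0068,0.0182,0.001],[0.008,0.021,0.001],[0.0093,0.0236,0.001]], rotation=[[0,0,0.03],[0,0,-0.017],[0,0,-0.087],[0,0,-0.157],[0,0,-0.227],[0,0,-0.297],[0,0,-0.367],[0,0,-0.436]], jaw=[1,1,1,1,1,1,1,1])

```text
t: 15.73
ee_pos: [0.5403, 0.0551, 0.1001]
tcp_rot: [2.95, 1.078, 0.002]
force: [-0.3, -2.1, -1.2]
gripper_width: 0.0004
gripper_force: 0.8
```

```bash
cat >> h.py <<'E'
def rep(th):
    s=ctrl.read_state();p=s["ee_pos"];ty=tooly()[0]
    q=np.array([(p[:2]-C)@X,(p[:2]-C)@Y])
    t=(ty+15)%180; t=t if abs((t-th+180)%360-180)<90 else t-180
    t=np.radians(t);u=np.array([np.cos(t),np.sin(t)]);n=np.array([-u[1],u[0]])
    f=s["force"][:2];F=np.array([f@X,f@Y])
    tau=q[0]*F[1]-q[1]*F[0]
    print("p",p.round(4),"tool th",np.degrees(t).round(1),"r,off",(q@u).round(4),(q@n).round(4),"F rad,tan",(F@u).round(2),(F@n).round(2),"tau",tau.round(3),"Fz",s["force"][2].round(2))
    return p
E
python3 - <<'E'
from h import *
p=rep(145)
for th in range(145,98,-4):print(th,(fing(th,.04,.015)-p[:2]).round(4).tolist())
E
```

```text
p [0.5403 0.0551 0.1001] tool th 145.2 r,off 0.0392 0.014 F rad,tan -1.44 1.59 tau 0.082 Fz -1.22
145 [-0.0012, 0.0001]
141 [0.0004, 0.0026]
137 [0.0021, 0.0051]
133 [0.004, 0.0074]
129 [0.0061, 0.0095]
125 [0.0082, 0.0116]
121 [0.0106, 0.0134]
117 [0.013, 0.0151]
113 [0.0156, 0.0166]
109 [0.0183, 0.018]
105 [0.021, 0.0191]
101 [0.0239, 0.02]
```

Request:
jog_arm(xyz=[[0.0006,0.0015,0],[0.0012,0.0027,0],[0.002,0.0039,0],[0.0029,0.0051,0],[0.0038,0.0063,0],[0.0048,0.0074,0],[0.0059,0.0085,0],[0.007,0.0095,0]], rotation=[[0,0,-0.035],[0,0,-0.07],[0,0,-0.105],[0,0,-0.14],[0,0,-0.175],[0,0,-0.21],[0,0,-0.245],[0,0,-0.28]], jaw=[1,1,1,1,1,1,1,1])

```text
t: 16.4
ee_pos: [0.5472, 0.0647, 0.1001]
tcp_rot: [3.071, 0.659, 0.002]
force: [-1.3, -1.8, -0.6]
gripper_width: -0.0002
gripper_force: 0.8
```

```bash
python3 - <<'E'
from h import *
p=rep(129)
for th in range(131,98,-4):print(th,(fing(th,.04,.015)-p[:2]).round(4).tolist())
E
```

```text
p [0.5472 0.0647 0.1001] tool th 129.2 r,off 0.0397 0.014 F rad,tan -1.13 1.97 tau 0.094 Fz -0.62
131 [-0.0019, -0.0011]
127 [0.0002, 0.001]
123 [0.0024, 0.0029]
119 [0.0048, 0.0047]
115 [0.0074, 0.0063]
111 [0.01, 0.0077]
107 [0.0127, 0.009]
103 [0.0155, 0.01]
99 [0.0183, 0.0109]
```

Request:
jog_arm(xyz=[[0.0011,0.0012,0],[0.0022,0.0022,0],[0.0034,0.0031,0],[0.0046,0.004,0],[0.0059,0.0048,0],[0.0072,0.0056,0],[0.0085,0.0063,0],[0.0085,0.0063,0]], rotation=[[0,0,-0.035],[0,0,-0.07],[0,0,-0.105],[0,0,-0.14],[0,0,-0.175],[0,0,-0.21],[0,0,-0.245],[0,0,-0.245]], jaw=[1,1,1,1,1,1,1,1])

```text
t: 17.07
ee_pos: [0.5556, 0.071, 0.0999]
tcp_rot: [3.129, 0.279, 0.002]
force: [-1.7, -1.8, 1.1]
gripper_width: 0.0004
gripper_force: 0.9
```

```bash
python3 - <<'E'
from h import *
p=rep(115)
for th in range(119,98,-4):print(th,(fing(th,.04,.015)-p[:2]).round(4).tolist())
E
```

```text
p [0.5556 0.071  0.0999] tool th 115.2 r,off 0.0399 0.0139 F rad,tan -1.44 1.95 tau 0.098 Fz 1.1
119 [-0.0035, -0.0016]
115 [-0.001, -0.0]
111 [0.0016, 0.0014]
107 [0.0043, 0.0026]
103 [0.0071, 0.0037]
99 [0.01, 0.0045]
```

Request:
jog_arm(xyz=[[0.0012,0.0009,0],[0.0025,0.0016,0],[0.0038,0.0022,0],[0.0052,0.0028,0],[0.006,0.0032,0],[0.006,0.0032,0],[0.006,0.0032,0],[0.006,0.0032,0]], rotation=[[0,0,-0.035],[0,0,-0.07],[0,0,-0.105],[0,0,-0.14],[0,0,-0.16],[0,0,-0.16],[0,0,-0.16],[0,0,-0.16]], jaw=[1,1,1,1,1,1,1,1])

```text
t: 17.73
ee_pos: [0.5612, 0.0744, 0.0992]
tcp_rot: [-3.141, -0.032, -0.001]
force: [-0.7, -0.7, 1.5]
gripper_width: -0.0002
gripper_force: 0.8
```

```bash
python3 - <<'E'
from h import *
p=rep(106)
t=fing(-12,.04,.022);print("start",t-p[:2],"tin",[(t-C)@X,(t-C)@Y])
for th in range(-10,-82,-4):print(th,(fing(th,.04,.015)-t).round(4).tolist(),round(np.radians(th+12),3))
E
```

```text
p [0.5612 0.0744 0.0992] tool th 106.2 r,off 0.0405 0.0142 F rad,tan -0.65 0.69 tau 0.037 Fz 1.45
start [ 0.06069208 -0.03879427] tin [np.float64(0.04369996122734294), np.float64(0.013202779583433348)]
-10 [-0.003, -0.0048] 0.035
-14 [-0.0034, -0.0077] -0.035
-18 [-0.0039, -0.0106] -0.105
-22 [-0.0047, -0.0135] -0.175
-26 [-0.0056, -0.0164] -0.244
-30 [-0.0067, -0.0191] -0.314
-34 [-0.0081, -0.0218] -0.384
-38 [-0.0096, -0.0244] -0.454
-42 [-0.0113, -0.0268] -0.524
-46 [-0.0131, -0.0292] -0.593
-50 [-0.0151, -0.0314] -0.663
-54 [-0.0173, -0.0334] -0.733
-58 [-0.0196, -0.0353] -0.803
-62 [-0.022, -0.037] -0.873
-66 [-0.0246, -0.0386] -0.942
-70 [-0.0272, -0.04] -1.012
-74 [-0.0299, -0.0412] -1.082
-78 [-0.0327, -0.0422] -1.152
```

Still running free. Next stroke is on the +x side, with the wing at about -15°.

Request:
jog_arm(xyz=[[-0.006,0,0],[-0.006,0,0.03],[-0.006,0,0.062],[0.015,-0.012,0.07],[0.04,-0.027,0.07],[0.061,-0.039,0.07],[0.061,-0.039,0.07],[0.061,-0.039,0.07]], rotation=[[0,0,0],[0,0,0.11],[0,0,0.23],[0,0,0.35],[0,0,0.47],[0,0,0.59],[0,0,0.71],[0,0,0.83]], jaw=[1,1,1,1,1,1,1,1])

```text
t: 18.4
ee_pos: [0.6229, 0.0338, 0.1684]
tcp_rot: [-2.86, -1.3, -0.001]
force: [-0.3, -0.1, -0.5]
gripper_width: -0.0002
gripper_force: 0.0
```

Request:
jog_arm(xyz=[[0,0,0],[0,0,0],[0,0,-0.01],[0,0,-0.03],[0,0,-0.05],[0,0,-0.065],[0,0,-0.07],[0,0,-0.07]], rotation=[[0,0,0.1],[0,0,0.2],[0,0,0.25],[0,0,0.25],[0,0,0.25],[0,0,0.25],[0,0,0.25],[0,0,0.25]], jaw=[1,1,1,1,1,1,1,1])

```text
t: 19.07
ee_pos: [0.621, 0.0351, 0.0975]
tcp_rot: [-2.678, -1.641, 0.003]
force: [-0.4, 0.8, 0.2]
gripper_width: 0.0
gripper_force: 0.0
```

```bash
python3 - <<'E'
from h import *
p=rep(-12)
for th in range(-10,-30,-4):print(th,(fing(th,.04,.015)-p[:2]).round(4).tolist())
E
```

```text
p [0.621  0.0351 0.0975] tool th -12.0 r,off 0.0394 0.0211 F rad,tan -0.67 0.53 tau 0.035 Fz 0.21
-10 [-0.0021, -0.0042]
-14 [-0.0024, -0.0071]
-18 [-0.003, -0.0101]
-22 [-0.0037, -0.013]
-26 [-0.0047, -0.0158]
```

Request:
jog_arm(xyz=[[-0.0021,-0.0042,0],[-0.0024,-0.0071,0],[-0.0027,-0.0086,0],[-0.003,-0.0101,0],[-0.0033,-0.0115,0],[-0.0037,-0.013,0],[-0.0042,-0.0144,0],[-0.0047,-0.0158,0]], rotation=[[0,0,0],[0,0,-0.035],[0,0,-0.07],[0,0,-0.105],[0,0,-0.14],[0,0,-0.175],[0,0,-0.21],[0,0,-0.245]], jaw=[1,1,1,1,1,1,1,1])

```text
t: 19.73
ee_pos: [0.6187, 0.0198, 0.1008]
tcp_rot: [2.86, 1.299, 0.007]
force: [3.4, 2.1, -1.1]
gripper_width: 0.0002
gripper_force: 1.6
```

```bash
python3 - <<'E'
from h import *
p=rep(-26)
for th in range(-26,-46,-2):print(th,(fing(th,.04,.015)-p[:2]).round(4).tolist())
E
```

```text
p [0.6187 0.0198 0.1008] tool th -26.1 r,off 0.0414 0.0171 F rad,tan 1.17 3.88 tau 0.14 Fz -1.06
-26 [-0.0023, -0.0006]
-28 [-0.0029, -0.0019]
-30 [-0.0035, -0.0033]
-32 [-0.0041, -0.0047]
-34 [-0.0048, -0.006]
-36 [-0.0055, -0.0073]
-38 [-0.0063, -0.0086]
-40 [-0.0071, -0.0098]
-42 [-0.008, -0.011]
-44 [-0.0089, -0.0122]
```

Force has risen to about 3.9 N. I'll hold still and read it settled.

Request:
jog_arm(xyz=[[0,0,0],[0,0,0],[0,0,0],[0,0,0],[0,0,0],[0,0,0],[0,0,0],[0,0,0]], rotation=[[0,0,0],[0,0,0],[0,0,0],[0,0,0],[0,0,0],[0,0,0],[0,0,0],[0,0,0]], jaw=[1,1,1,1,1,1,1,1])

```text
t: 20.4
ee_pos: [0.6173, 0.0195, 0.0989]
tcp_rot: [-2.859, -1.301, -0.0]
force: [2.8, 1.8, 2.8]
gripper_width: 0.0001
gripper_force: 1.8
```

```bash
python3 - <<'E'
from h import *
p=rep(-26)
for i in range(2):
    im=ctrl.snapshot("wrist"); rep(-26)
cv2.imwrite("pics/w7.png",im[:,:,::-1])
E
```

```text
p [0.6173 0.0195 0.0989] tool th -26.1 r,off 0.0405 0.0158 F rad,tan 0.96 3.18 tau 0.114 Fz 2.8
p [0.6172 0.0195 0.0989] tool th -26.1 r,off 0.0405 0.0158 F rad,tan 0.31 3.26 tau 0.127 Fz 2.73
p [0.6172 0.0194 0.0988] tool th -26.1 r,off 0.0406 0.0157 F rad,tan 0.27 3.44 tau 0.135 Fz 2.87
```

View pics/w7.png

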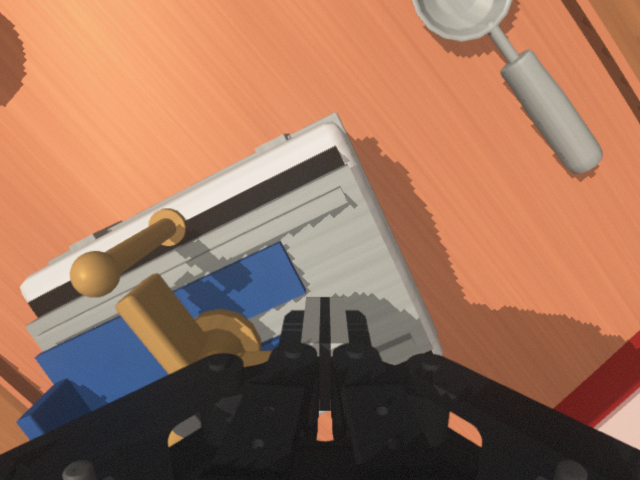

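Settled at about 3.3 N tangential, against about 1.9 N free, so the flange has just begun to bear. The view is as expected. Continuing slowly.

Request:
jog_arm(xyz=[[-0.0006,-0.0013,0],[-0.0012,-0.0027,0],[-0.0018,-0.0041,0],[-0.0025,-0.0054,0],[-0.0032,-0.0067,0],[-0.004,-0.008,0],[-0.0048,-0.0092,0],[-0.0048,-0.0092,0]], rotation=[[0,0,-0.035],[0,0,-0.07],[0,0,-0.105],[0,0,-0.14],[0,0,-0.175],[0,0,-0.21],[0,0,-0.245],[0,0,-0.245]], jaw=[1,1,1,1,1,1,1,1])

```text
t: 21.17
ee_pos: [0.6124, 0.0098, 0.0987]
tcp_rot: [2.998, 0.939, 0.0]
force: [3.3, 2.2, 1.4]
gripper_width: -0.0001
gripper_force: 1.9
```

```bash
python3 - <<'E'
from h import *
p=rep(-40)
for i in range(3):
    ctrl.snapshot("wrist"); rep(-40)
E
```

```text
p [0.6124 0.0098 0.0987] tool th -40.2 r,off 0.0406 0.0158 F rad,tan 0.07 4.01 tau 0.162 Fz 1.43
p [0.6124 0.0099 0.0987] tool th -40.1 r,off 0.0406 0.0157 F rad,tan 0.44 3.05 tau 0.117 Fz 1.17
p [0.6124 0.0099 0.0987] tool th -40.1 r,off 0.0406 0.0157 F rad,tan 1.17 3.26 tau 0.114 Fz 1.46
p [0.6124 0.0098 0.0988] tool th -40.1 r,off 0.0407 0.0157 F rad,tan 0.75 3.72 tau 0.14 Fz 1.45
```

Request:
jog_arm(xyz=[[-0.0009,-0.0012,0],[-0.0018,-0.0024,0],[-0.0027,-0.0036,0],[-0.0037,-0.0047,0],[-0.0047,-0.0058,0],[-0.0058,-0.0068,0],[-0.0058,-0.0068,0],[-0.0058,-0.0068,0]], rotation=[[0,0,-0.035],[0,0,-0.07],[0,0,-0.105],[0,0,-0.14],[0,0,-0.175],[0,0,-0.21],[0,0,-0.21],[0,0,-0.21]], jaw=[1,1,1,1,1,1,1,1])

```text
t: 21.98
ee_pos: [0.6068, 0.0029, 0.0987]
tcp_rot: [3.079, 0.623, 0.0]
force: [4.4, 0.3, 0.2]
gripper_width: 0.0003
gripper_force: 2.3
```

```bash
python3 - <<'E'
from h import *
p=rep(-52)
for i in range(3):
    ctrl.snapshot("wrist"); rep(-52)
E
```

```text
p [0.6068 0.0029 0.0987] tool th -52.1 r,off 0.0407 0.0159 F rad,tan 1.48 4.2 tau 0.147 Fz 0.16
p [0.6068 0.0029 0.0987] tool th -52.1 r,off 0.0407 0.0159 F rad,tan 1.15 4.34 tau 0.158 Fz 0.66
p [0.6068 0.0029 0.0987] tool th -52.1 r,off 0.0407 0.0159 F rad,tan 1.24 4.93 tau 0.181 Fz 0.79
p [0.6068 0.0029 0.0988] tool th -52.1 r,off 0.0407 0.0159 F rad,tan 1.71 3.65 tau 0.121 Fz 0.34
```

Request:
jog_arm(xyz=[[0,0,0],[0,0,0],[-0.0003,-0.0003,0],[-0.0008,-0.0008,0],[-0.0014,-0.0012,0],[-0.0019,-0.0017,0],[-0.0025,-0.0021,0],[-0.003,-0.0025,0]], rotation=[[0,0,0],[0,0,0],[0,0,-0.01],[0,0,-0.027],[0,0,-0.044],[0,0,-0.062],[0,0,-0.079],[0,0,-0.096]], jaw=[1,1,1,1,1,1,1,1])

```text
t: 22.8
ee_pos: [0.604, 0.0002, 0.0988]
tcp_rot: [3.105, 0.473, 0.001]
force: [6.6, 0.6, -0.5]
gripper_width: -0.0004
gripper_force: 3.0
```

```bash
python3 - <<'E'
from h import *
rep(-57);s=ctrl.read_state();print(s["wrist_torque"])
for i in range(2):
    ctrl.snapshot("wrist"); rep(-57)
E
```

```text
p [6.04e-01 2.00e-04 9.88e-02] tool th -57.7 r,off 0.0407 0.0163 F rad,tan 1.4 6.43 tau 0.239 Fz -0.49
[-0.12235029 -1.37942023  0.03581583]
p [6.039e-01 1.000e-04 9.880e-02] tool th -57.8 r,off 0.0407 0.0163 F rad,tan 2.39 6.61 tau 0.23 Fz -0.96
p [6.039e-01 1.000e-04 9.880e-02] tool th -57.7 r,off 0.0407 0.0162 F rad,tan 1.6 5.47 tau 0.197 Fz -0.36
```

```bash
python3 - <<'E'
from h import *
F=[];T=[]
for i in range(14):
    ctrl.snapshot("wrist"); s=ctrl.read_state();F.append(s["force"]);T.append(s["wrist_torque"])
F=np.array(F);T=np.array(T)
t=np.radians(-57.7-15);u=np.array([np.cos(t),np.sin(t)]);n=np.array([-u[1],u[0]])
print("Ft",(F[:,:2]@n).round(1),(F[:,:2]@n).mean(),"Fr",(F[:,:2]@u).mean(),"Fz",F[:,2].mean(),"T",T.mean(0),T.std(0)); rep(-57);print(s["gripper_force"])
E
```

```text
Ft [5.9 5.  5.1 5.5 5.2 5.3 4.4 6.2 5.1 5.9 5.  5.5 6.1 5.9] 5.434594070253631 Fr 2.1396251154652743 Fz -0.5296123608706154 T [-0.09753289 -1.22817184  0.00632402] [0.01712924 0.0232209  0.02237455]
p [6.039e-01 2.000e-04 9.870e-02] tool th -57.6 r,off 0.0407 0.0162 F rad,tan 1.56 5.89 tau 0.215 Fz -0.7
2.6939356414368376
```

Settled torque is about 0.17–0.19 N m (5.4 N at ~36 mm). The turn since first bearing is about 40°, which implies roughly 15 N of clamping. That's snug, so I'll back off and rise clear.

Request:
jog_arm(xyz=[[0.003,0.001,0],[0.007,0.002,0],[0.008,0.0025,0.01],[0.008,0.0025,0.04],[0.008,0.0025,0.075],[0,0,0.11],[-0.03,0,0.14],[-0.06,0,0.16]], rotation=[[0,0,0],[0,0,0],[0,0,0],[0,0,0],[0,0,0],[0,0,0],[0,0,0],[0,0,0]], jaw=[1,1,1,1,1,1,1,1])

```text
t: 24.27
ee_pos: [0.5438, 0.0013, 0.262]
tcp_rot: [-3.105, -0.475, -0.004]
force: [-0.1, -1.3, 0.4]
gripper_width: -0.0001
gripper_force: 0.0
```

Request:
jog_arm(xyz=[[-0.03,0,0],[-0.06,0,0],[-0.09,0,0],[-0.11,0,0],[-0.12,0,0],[-0.12,0,0],[-0.12,0,0],[-0.12,0,0]], rotation=[[0,0,0],[0,0,0.1],[0,0,0.2],[0,0,0.3],[0,0,0.4],[0,0,0.5],[0,0,0.6],[0,0,0.7]], jaw=[1,1,1,1,1,1,1,1])

```text
t: 24.93
ee_pos: [0.423, 0.001, 0.2596]
tcp_rot: [2.75, 1.517, -0.001]
force: [-0.0, -0.7, 0.1]
gripper_width: 0.0003
gripper_force: 0.0
```

```bash
python3 - <<'E'
from h import *
rep(0);c=ctrl.get_calibration("wrist")
w=np.ascontiguousarray(ctrl.snapshot("wrist")[:,:,::-1]);t=np.ascontiguousarray(ctrl.snapshot("top")[:,:,::-1])
print(proj("wrist",[*C,.13],c),proj("top",[*C,.13]))
u,v=proj("top",[*C,.1])[0].astype(int)
cv2.imwrite("pics/f.png",np.hstack([cv2.resize(w,(480,360)),cv2.resize(t[v-50:v+50,u-43:u+43],(310,360),interpolation=3)]))
E
```

```text
p [0.423  0.001  0.2596] tool th -17.2 r,off -0.112 -0.1098 F rad,tan 0.3 -0.58 tau 0.098 Fz 0.07
[[507.44145029  59.28551062]] [[282.70259787 219.07969449]]
```

View pics/f.png

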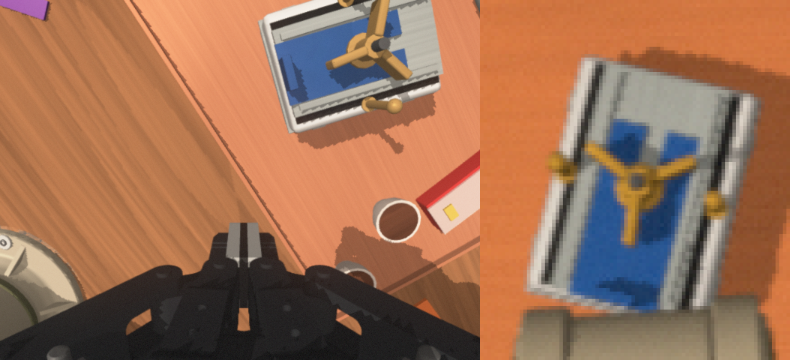

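The final picture shows the keeper home and flat between the rails, the nut wings clear of the posts, and the bystanders in place. Wing tips are at (408,76) and (330,66) in the left panel. One check of the wing angle from these pixels:

```bash
python3 - <<'E'
from h import *
c=ctrl.get_calibration("wrist")
b=onz("wrist",[(393/.75,103/.75)],.132,c)[0,:2]-C;print("ballR",b@X,b@Y)
for n,p in dict(a=(408,74),b=(330,65)).items():
    q=onz("wrist",[(p[0]/.75,p[1]/.75)],.121,c)[0,:2]-C;print(n,q@X,q@Y,np.degrees(np.arctan2(q@Y,q@X)))
E
```

```text
ballR 1.0596516386181948e-05 -0.04866115879643286
a 0.022427476067913604 -0.030091638670250234 -53.30261962388125
b -0.04102869103004573 -0.004123828188010913 -174.26042916237344
```

```bash
python3 -c "
from station import ctrl
print(ctrl.job_done())"
```

```text
the job is handed in; nothing more can be done
None
```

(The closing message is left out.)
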